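# Roll the knurled wheel until the strip guide closes to its marker

## Task

Set the strip-width guide on the bench: touch the top of its knurled wheel with a fingertip and roll it, in as many strokes as needed, so that the orange slide closes its gap to the dark fixed jaw until the red pointer stands wholly inside the green marker's width. Only roll the wheel by its knurled rim, never pinching its sides: do not push the slide, the pointer or the green marker themselves, grasp or lift nothing, and leave the screwdriver, disc, wooden offcut and cup untouched where they are. Finish with the hand clear of everything.

Things in the scene. Friction and masses are not known exactly. Their poses are not given: they have to be found in the camera images.
- guide: strip-width guide bolted to the bench: blue base plate 130 (x) by 300 (y) by 12 mm, origin at the centre of its underside on the bench. The slide travels along its y axis; the wheel is at its -y end, the fixed jaw at its +y end. A white scale rail, top 30 mm above the bench, runs along guide x = +50 mm.
- wheel_top (a point): fixed point at the very top of the wheel, 95 mm above the bench, axes as the guide's. The wheel stands 7 mm proud of two round grey cheeks (66 mm in diameter, outer faces 26 mm either side). Rolling the top towards the guide's +y (towards the slide) closes the gap: the slide moves 20 mm per radian, 1 mm for every 2 mm of rim travel; rolling back opens it.
- wheel: steel knurled wheel, 80 mm in diameter over 24 ridges (2 mm high), 33 mm wide with plain brass side faces (74 mm across, mostly behind the cheeks; not to be pinched), axle along the guide's x. Origin at its centre, 40 mm below point wheel_top, at guide (0, -100, 55) mm; its orientation turns as it rolls. About 1 N at the rim turns it; it stays where left; a fingertip pressing 3 to 8 N drags it round.
- fixed_jaw (a point): middle of the working face of the dark steel fixed jaw at the guide's +y end, at guide (-5, 85, 38) mm, looking to -y. The jaw is 70 (x) by 30 (y) mm, top 64 mm above the bench.
- slide: orange sliding jaw, 70 (x) by 35 (y) by 40 mm, top 54 mm above the bench, with a red pointer bar (3 mm wide along y) reaching over the scale at its +x side, 40 mm high. Origin 38 mm above the bench on its face towards the fixed jaw, which is also the pointer's centre line; axes as the guide's. Starts about guide y = -15 to +5 mm.
- marker: green marker, a small saddle on the white scale rail, 9 mm wide along the guide's y and about 34 mm along x, top 34 mm above the bench, just below the pointer's path. Origin at the middle of its width; axes as the guide's. Preset at guide y = +30 to +60 mm. The slide is right when its origin and the marker's have the same y in the guide's frame.
- screwdriver: blue-handled screwdriver lying loose near the robot side of the guide, about 200 mm long; leave alone. Origin at its middle on its underside.
- disc: black flat grinding disc, 115 mm in diameter, 5 mm thick, with a 22 mm hole, lying loose on the far side of the guide; leave alone. Origin at the centre of its underside.
- offcut: loose wooden offcut 90 by 45 by 35 mm beyond the guide's +y end; leave alone. Origin at the centre of its underside.
- cup: loose red plastic cup, 72 mm across, 80 mm high, standing off the guide's -y end; leave alone. Origin at the centre of its underside.

How it is judged:
By the outcome, as a careful person would: the job done as asked, in the order asked, and still so for the second after the job is handed in, with the robot touching nothing.
It also fails if it takes over 51 s, if anything falls off the work surface, if the arm or the gripper's body presses on something with over 40 N, if the wrist force passes 120 N, or if a joint passes its speed limit or range.

## Robot

A 7-joint arm with a two-finger parallel gripper is mounted at the origin on the work surface. World frame = base frame: x ahead of the robot, y to its left, z up, the work surface at z = 0. Lengths are in m, angles in rad, forces in N, time in s.
With the tool pointing down it reaches from about 0.425 to 0.925 m from the base axis. Payload 6.8 kg.
Tool frame: the origin (TCP) lies at the very end of the fingers, on their centre line; the grasp point (between the pads) lies 19 mm behind it (r.tcp_to_grasp is the distance from the TCP to the grasp point, in m); z points along the fingers, y is the line along which they close (so a half turn about z gives the same grasp; the last joint's range is limited). The gripper opens to 85 mm and grips with 20 to 120 N. Pads are 22 mm wide; open, the fingers measure 114 mm over their backs; the gripper's body (76 mm by 85 mm) begins 54 mm behind the grasp point. The pads swing forward as they close: fully open they stand 13 mm farther back than shut.
Start: joints at [1.021, 0.477, 0.022, 1.555, -0.011, 1.109, -0.083], TCP at [0.289, -0.61, 0.231] pointing down, gripper open.
Joint ranges: [-2.96, 2.96], [-0.34, 2.1], [-1.41, 1.46], [0.24, 2.44], [-1.37, 4.51], [0.17, 1.92], [-2.96, 2.96]. Speed limits (rad/s): [2.39, 2.39, 3.14, 3.14, 3.14, 3.14, 3.14].

## Interface

Orientations are given as a rotation vector (axis times angle).
In Python, from bench import r gives the robot as it stands.
- The arm moves only by the tool step_arm, never from a script. Its argument "moves" is a list of rows, each a list of 7 numbers: the shift along the tool's x, y, z in mm, then the turn, a rotation vector about the tool's x, y, z in rad, then the finger opening in mm, from 0 to 85.4. A call has 1 to 8 rows; each row is the pose to reach, as a shift and turn from the pose commanded when the call began, along the tool's axes at that moment; what a row does not reach only later rows make up. A row lasts 1/10 s, in which the tool goes at most 50 mm and 8.59 degrees, less where a joint would pass 70% of its speed; a pose out of reach is approached as far as the arm can. A call with a gripper value outside its range is refused whole. The fingers move at their own pace and stop on an object; "grip_force" is the grip in N (left out, the last holds). Time passes only in rows, so rows that repeat a pose let the fingers close. It gives the time, the measured TCP pose, the force, the opening and the grip force at its end, in the units of the state.
- r.get_obs(): the state, without advancing time (a new reading comes with each control period).
- r.grab_frame(name): name is "side" or "top" or "wrist"; returns a dict with "image" (480x640x3 uint8, red, green, blue), "depth" (480x640 float32, m along the optical axis (not along the pixel's ray), 0 where there is no reading), "mtx" (3x3 intrinsics, pixels), "k1" (the pictures are not rectified: a ray, as slopes to the right and down, at radius r is drawn at 1 + k1 r^2 times it, then the intrinsics apply), "rvec" (rotation vector, rad) and "tvec" (3), from world to camera coordinates, as OpenCV has them. Camera axes: x right, y down, z forward; pixel columns grow to the right and rows downward; lengths in m; the calibration is good to about 2 mm. A picture is of the moment at which its call begins.
- r.hand_in(): hands the job in; it is judged then, once.
The state is a dict: "clock": time; "joints": joint angles; "qvel": joint speeds; "tau": joint torques, N m; "tcp_pos": TCP position; "orientation": TCP orientation; "contact_force": force on the tool from outside, world axes, zero at the start; "moment": the same for the moment, N m; "grip_width": finger opening in m; "gripper_force": force on a finger pad.
Only numpy, scipy, OpenCV 4.12 (cv2) and the standard library are available. Lean on these libraries where they do the work, as an engineer would, in place of code of your own. Each camera call takes 0.05 s, during which the arm holds its last target. There are 200 camera calls.

## Working session

There is one attempt and no reset: what is moved stays moved. The work goes in short steps, Python scripts to look and compute and a tool call to move; the robot and the scene stay as the last step left them, time stands still between calls to the robot, and variables do not carry over. Pictures are saved under pics/ and viewed, at most 10 in all, crops included, and the job is handed in when it is done.

Besides the shell and the picture viewer there is one more tool, called after "Request:" in YAML: its name, and indented under it one key for each argument. step_arm: Moves the arm, as the interface text tells. Its arguments: {"type":"object","properties":{"moves":{"type":"array","items":{"type":"array","items":{"type":"number"}}},"grip_force":{"type":"number"}},"required":["moves"]}

```bash
ls; mkdir -p pics; python3 - <<'E'
from bench import r
import cv2,pickle,numpy as np
f={n:r.grab_frame(n) for n in("top","side")}
pickle.dump(f,open("f0.pkl","wb"))
for n in f: cv2.imwrite(f"pics/{n}0.png",f[n]["image"][:,:,::-1]); print(n,f[n]["mtx"].round(1).tolist(),f[n]["k1"],f[n]["rvec"],f[n]["tvec"])
o=r.get_obs();print({k:np.round(o[k],3).tolist() for k in o})
E
```

```text
pics
top [[463.6, 0.0, 319.1], [0.0, 463.6, 230.2], [0.0, 0.0, 1.0]] -0.06903837104604724 [ 2.15367722 -2.17011374  0.14063848] [0.05429586 0.58756451 0.9159017 ]
side [[513.6, 0.0, 312.9], [0.0, 513.6, 242.8], [0.0, 0.0, 1.0]] -0.0944021031869419 [ 0.0733741  -2.74765748  1.50405185] [0.61477971 0.0625052  1.11047785]
{'clock': 0.1, 'joints': [1.021, 0.478, 0.022, 1.556, -0.011, 1.109, -0.083], 'qvel': [-0.0, -0.001, -0.001, -0.001, 0.001, -0.003, -0.002], 'tau': [0.004, -59.776, 1.613, -28.196, 0.013, 0.005, -0.0], 'tcp_pos': [0.288, -0.61, 0.23], 'orientation': [-3.064, -0.688, 0.001], 'contact_force': [0.298, -0.124, -0.95], 'moment': [-0.024, -0.006, 0.018], 'gripper_force': 0.0, 'grip_width': 0.085}
```

```bash
cat > h.py <<'E'
import numpy as np,cv2
def cam(f):
    R=cv2.Rodrigues(np.array(f["rvec"],float))[0]; return R,np.array(f["tvec"],float).ravel()
def ray(f,uv):
    K=f["mtx"]; d=np.array([f["k1"],0,0,0,0],float)
    n=cv2.undistortPoints(np.array(uv,float).reshape(-1,1,2),K,d).reshape(-1,2)
    R,t=cam(f); return -R.T@t, np.c_[n,np.ones(len(n))]@R
def onz(f,uv,z):
    c,d=ray(f,uv); return c+d*((z-c[2])/d[:,2])[:,None]
def proj(f,P):
    return cv2.projectPoints(np.array(P,float).reshape(-1,1,3),np.array(f["rvec"],float),np.array(f["tvec"],float),f["mtx"],np.array([f["k1"],0,0,0,0],float))[0].reshape(-1,2)
E
```

```text
(no output)
```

View pics/top0.png

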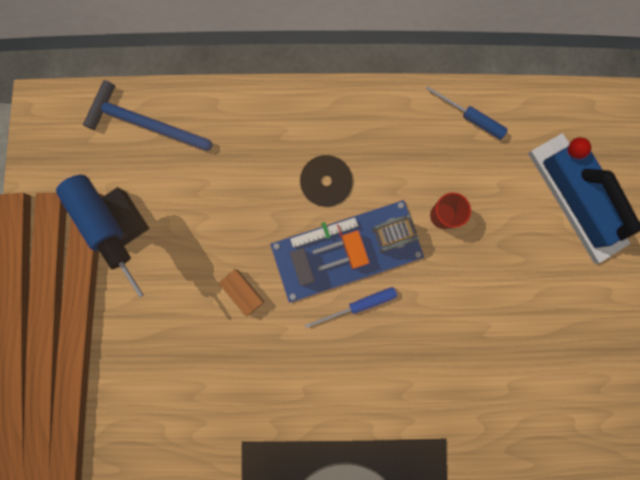

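View pics/side0.png

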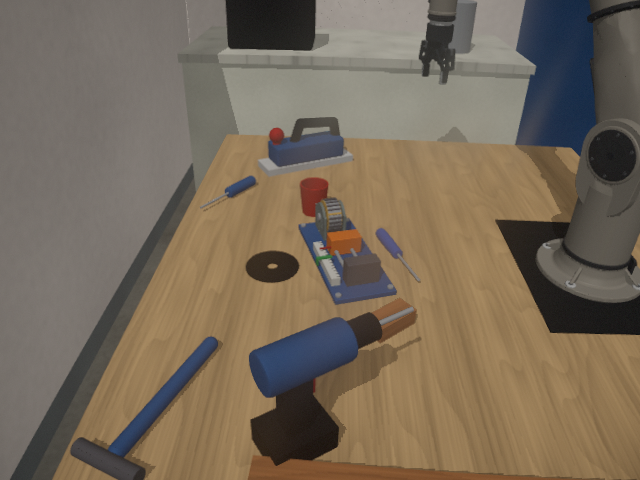

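The top view shows the guide with the blue plate's corners near (272,240), (402,202), (424,258) and (292,300). The wheel is at (395,233), the slide at (355,249), the marker at (325,230) and the cup at (452,210). The arm is out of view. Next I'll measure these.

```bash
cat > meas.py <<'E'
from h import *
def cen(m):
    n,l,s,c=cv2.connectedComponentsWithStats(m.astype(np.uint8)); i=1+np.argmax(s[1:,4]); return c[i],s[i],l==i
def guide(f):
    h=cv2.cvtColor(f["image"],cv2.COLOR_RGB2HSV); H,S,V=[h[:,:,i].astype(int) for i in range(3)]
    b=(H>105)&(H<130)&(S>90)&(V>40); b[:190]=0;b[310:]=0;b[:,:260]=0;b[:,440:]=0
    _,_,b=cen(b)
    v,u=np.nonzero(b); P=onz(f,np.c_[u,v],0.012)[:,:2]
    rc=cv2.minAreaRect((P*1000).astype(np.float32)); box=cv2.boxPoints(rc)/1000
    return rc,box
if __name__=="__main__":
    import pickle
    fs=pickle.load(open("f0.pkl","rb")); f=fs["top"]
    rc,box=guide(f); print("rect",rc)
    c=np.array(rc[0])/1000
    # long edge direction with +y world
    e=[box[1]-box[0],box[2]-box[1]]; e=max(e,key=np.linalg.norm); gy=e/np.linalg.norm(e); gy=gy*np.sign(gy[1]); gx=np.array([gy[1],-gy[0]])
    print("c",c,"gy",gy,"gx",gx,"yaw",np.arctan2(gx[1],gx[0]))
    h=cv2.cvtColor(f["image"],cv2.COLOR_RGB2HSV); H,S,V=[h[:,:,i].astype(int) for i in range(3)]
    roi=np.zeros(H.shape,bool); roi[195:305,265:430]=1
    for n,m,z in(("slide",(H>5)&(H<16)&(S>200)&(V>150),.054),("marker",(H>45)&(H<80)&(S>100),.034),("red",((H<5)|(H>172))&(S>140),.040)):
        m=m&roi
        if m.sum()<3: print(n,m.sum());continue
        cc,s,mm=cen(m); v,u=np.nonzero(mm); P=onz(f,np.c_[u,v],z)[:,:2]-c; g=np.c_[P@gx,P@gy]*1000
        print(n,cc,s,"guide mean",g.mean(0),"min",g.min(0),"max",g.max(0))
    # depth points in guide frame
    v,u=np.nonzero(roi); C,d=ray(f,np.c_[u,v]); D=f["depth"][v,u]; P=C+d*D[:,None]; q=P[:,:2]-c; g=np.c_[q@gx,q@gy,P[:,2]]*1000
    w=(g[:,2]>80)&(D>0); print("wheel pts",w.sum(),g[w].mean(0),g[w].min(0),g[w].max(0))
    w=(abs(g[:,2]-12)<4); print("plate z",np.median(g[w],0),g[w].min(0),g[w].max(0))
    w=(abs(g[:,2]-54)<4)&(g[:,1]>-60); print("slide z",np.median(g[w],0),g[w].min(0),g[w].max(0))
    w=(abs(g[:,2]-64)<4)&(g[:,1]>60); print("jaw",np.median(g[w],0),g[w].min(0),g[w].max(0))
    def W(x,y): return c+gx*x/1000+gy*y/1000
    print("wheel top world",W(0,-100))
    big=cv2.resize(f["image"][190:310,260:440],None,fx=4,fy=4,interpolation=cv2.INTER_CUBIC)
    for k in("a",): cv2.imwrite("pics/crop0.png",big[:,:,::-1])
    print(proj(f,[*W(0,-100),.095]),proj(f,[*W(-5,85),.064]))
E
python3 meas.py
```

```text
rect ((576.643798828125, -96.85686492919922), (123.38958740234375, 106.32540893554688), 17.70255470275879)
c [ 0.5766438  -0.09685686] gy [0.9526479  0.30407548] gx [ 0.30407548 -0.9526479 ] yaw -1.2618285
slide [354.87525562 249.0797546 ] [343 232  24  35 489] guide mean [-80.75579393  -5.27093302] min [-95.79489397 -37.48700728] max [-65.20214084  27.24512235]
marker [325.20588235 229.41176471] [322 223   7  15  34] guide mean [-123.70097672   53.18065111] min [-127.10858037   36.47653098] max [-121.23554979   67.22671484]
red 0
wheel pts 658 [ 5.1249109  -0.26870198 88.82460684] [-27.30080502 -26.06596465  80.08703996] [37.65373294 26.12866769 99.10132368]
plate z [-108.55925524  -13.11832072   12.13662876] [-242.39511751 -125.97542476    8.00650902] [ 56.62068212 133.11009779  15.99696819]
slide z [-78.29731689  -6.44445916  54.20510985] [-96.74118729 -40.63849949  50.08296223] [43.04564485 28.79192902 57.97515564]
  return _methods._mean(a, axis=axis, dtype=dtype,
  ret = um.true_divide(
Traceback (most recent call last):
  File "meas.py", line 31, in <module>
    w=(abs(g[:,2]-64)<4)&(g[:,1]>60); print("jaw",np.median(g[w],0),g[w].min(0),g[w].max(0))
                                                                    ~~~~~~~~^^^
ValueError: zero-size array to reduction operation minimum which has no identity
```

```bash
python3 - <<'E'
s=open("meas.py").read()
s=s.replace("    _,_,b=cen(b)\n","    b=cv2.morphologyEx(b.astype(np.uint8),cv2.MORPH_CLOSE,np.ones((9,9)))>0; b=cv2.morphologyEx(b.astype(np.uint8),cv2.MORPH_OPEN,np.ones((3,3)))>0\n    _,_,b=cen(b)\n    print('npix',b.sum())\n")
open("meas.py","w").write(s)
E
sed -i 's/(H>105)&(H<130)&(S>90)&(V>40)/(H>105)\&(H<130)\&(S>75)/' meas.py
python3 meas.py
```

```text
npix 4681
rect ((548.15087890625, -8.338058471679688), (124.5586166381836, 293.9118347167969), 17.798208236694336)
c [ 0.54815088 -0.00833806] gy [-0.3056656   0.95213896] gx [0.95213896 0.3056656 ] yaw 0.31063744
slide [354.87525562 249.0797546 ] [343 232  24  35 489] guide mean [ -5.06403207 -12.22702435] min [-37.26234044 -27.77235603] max [27.44382064  2.85640323]
marker [325.20588235 229.41176471] [322 223   7  15  34] guide mean [53.45917483 30.62050998] min [36.75418358 28.14036643] max [67.50546966 34.01018281]
red 0
wheel pts 658 [ -0.20519419 -98.11596556  88.82460684] [ -26.01150133 -130.62664077   80.08703996] [ 26.15805692 -65.71107325  99.10132368]
plate z [-12.87194959  15.57622253  12.13662876] [-125.79029448 -149.55341115    8.00650902] [133.381833   149.35768449  15.99696819]
slide z [ -5.84272619 -13.50875508  54.1694938 ] [-40.40855563 -59.57134731  50.08296223] [28.83984201  3.77721052 57.94027999]
jaw [-6.22721934 99.24924933 64.32076446] [-40.70863647  84.260503    60.16847238] [ 28.68765755 114.14488699  67.99927774]
wheel top world [ 0.57871744 -0.10355196]
[[398.78390136 230.62684768]] [[308.69127424 263.9854091 ]]
```

View pics/crop0.png

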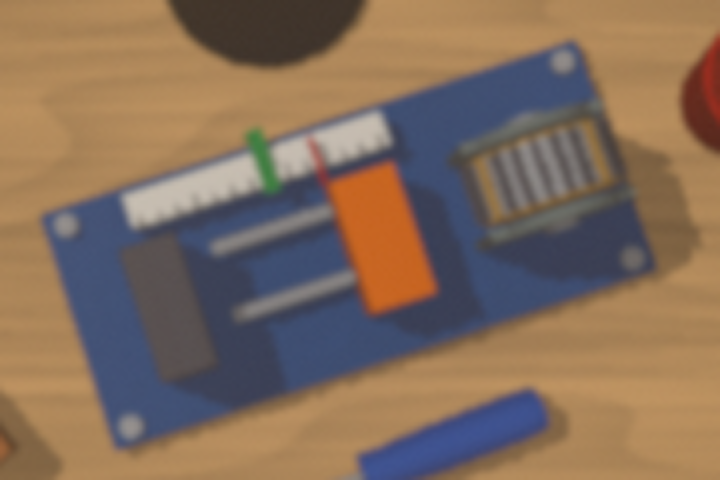

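The crop confirms the layout: the pointer is at about (315,160) in the crop, the green marker at (262,160), and the wheel at (545,165). In the guide frame the slide face is at about +4 mm and the marker at about +30.6 mm, so the slide needs about 26–27 mm of travel, or about 53 mm at the rim. Measured heights and sizes match those given: plate 12.1 mm, slide 54.2 mm, jaw 64.3 mm and plate length 294–299 mm. Next I'll work out the approach shift.

```bash
cat > go.py <<'E'
# print shift in current tool axes to reach guide point (x,y,z mm), with tool x -> guide x
import sys,numpy as np
from scipy.spatial.transform import Rotation as Ro
from bench import r
o=r.get_obs(); R=Ro.from_rotvec(o["orientation"])
yaw=.3106; c=np.array([.5482,-.0083]); gx=np.array([np.cos(yaw),np.sin(yaw)]); gy=np.array([-gx[1],gx[0]])
p=np.array(o["tcp_pos"]); q=p[:2]-c; print("guide pos",(q@gx*1e3).round(1),(q@gy*1e3).round(1),(p[2]*1e3).round(1),"t",o["clock"],"F",np.round(o["contact_force"],2),"w",o["grip_width"])
if len(sys.argv)>3:
    x,y,z=map(float,sys.argv[1:4]); t=np.r_[c+gx*x/1e3+gy*y/1e3,z/1e3]
    T=Ro.from_matrix(np.c_[np.r_[gx,0],-np.r_[gy,0],[0,0,-1]])
    print("shift mm",R.inv().apply(t-p)*1e3,"turn",(R.inv()*T).as_rotvec())
E
python3 go.py 0 -113 150; python3 go.py 0 -113 220
```

```text
guide pos -431.2 -493.2 230.4 t 0.1 F [ 0.3  -0.12 -0.95] w 0.08547888174481101
shift mm [ 477.25375378 -320.41935116   80.90640143] turn [-0.00158501  0.00021874  0.13123418]
guide pos -431.2 -493.2 230.4 t 0.1 F [ 0.3  -0.12 -0.95] w 0.08547888174481101
shift mm [ 477.24575555 -320.53098697   10.90649091] turn [-0.00158501  0.00021874  0.13123418]
```

Request:
step_arm:
  moves:
    - [40,-27,0,0,0,0.02,60]
    - [80,-54,0,0,0,0.04,40]
    - [120,-80,0,0,0,0.06,20]
    - [160,-107,0,0,0,0.08,0]
    - [200,-134,0,0,0,0.1,0]
    - [240,-161,0,0,0,0.12,0]
    - [280,-188,0,0,0,0.131,0]
    - [320,-215,0,0,0,0.131,0]
  grip_force: 40

```text
clock: 0.9
tcp_pos: [0.4864, -0.2771, 0.2311]
orientation: [-3.104, -0.486, 0.001]
contact_force: [1.3, -0.5, 0.6]
grip_width: 0.0002
gripper_force: 0.0
```

```bash
python3 go.py 0 -113 130
```

```text
guide pos -141.0 -237.1 231.1 t 0.9 F [ 1.27 -0.49  0.62] w 0.00022069785948605327
shift mm [ 141.0207361  -124.10124914  101.08361889] turn [-0.00017205  0.00036763 -0.00022445]
```

Request:
step_arm:
  moves:
    - [35,-31,5,0,0,0,0]
    - [71,-62,10,0,0,0,0]
    - [106,-93,15,0,0,0,0]
    - [141,-124,25,0,0,0,0]
    - [141,-124,65,0,0,0,0]
    - [141,-124,100,0,0,0,0]
    - [141,-124,115,0,0,0,0]
    - [141,-124,120,0,0,0,0]

```text
clock: 1.7
tcp_pos: [0.5809, -0.118, 0.1095]
orientation: [-3.103, -0.486, 0.006]
contact_force: [-0.0, -0.5, 0.2]
grip_width: 0.0004
gripper_force: 0.0
```

```bash
python3 go.py 0 -113 95; python3 - <<'E'
from bench import r
import cv2
for n in("side","wrist"):
    f=r.grab_frame(n); im=f["image"]
    if n=="side": im=cv2.resize(im[120:320,220:460],None,fx=3,fy=3,interpolation=cv2.INTER_CUBIC)
    cv2.imwrite(f"pics/{n}1.png",im[:,:,::-1])
E
```

```text
guide pos -2.3 -114.4 109.5 t 1.7 F [-0.02 -0.47  0.24] w 0.00036894762603995865
shift mm [ 2.39692303 -1.40240635 14.47120558] turn [-0.0014709   0.00334203 -0.00017472]
```

View pics/side1.png

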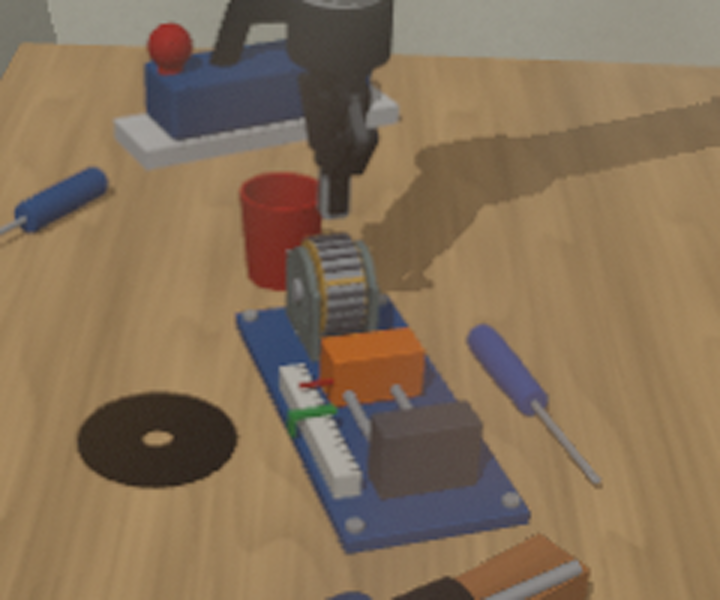

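View pics/wrist1.png

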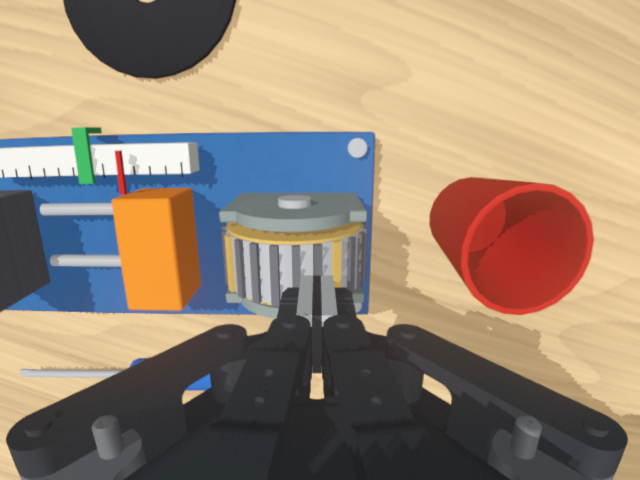

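The side view shows the closed fingertip at about (335,205), 12–15 mm above the wheel top at (335,240), centred on its width and slightly to the −y side. The wrist view agrees, with the tips at (317,290) and the pointer (120,170) to the right of the marker (83,155). I'll lower gently onto the wheel.

Request:
step_arm:
  moves:
    - [1,0,6,0,0,0,0]
    - [1,0,11,0,0,0,0]
    - [1,0,12,0,0,0,0]
    - [1,0,12,0,0,0,0]

```text
clock: 2.2
tcp_pos: [0.5833, -0.1176, 0.0995]
orientation: [3.104, 0.486, 0.0]
contact_force: [-0.3, -1.5, -0.2]
grip_width: -0.0002
gripper_force: 0.0
```

```bash
python3 go.py 0 -114 95
```

```text
guide pos 0.0 -114.8 99.5 t 2.2 F [-0.31 -1.46 -0.15] w -0.00024145666967729734
shift mm [-0.02806534 -0.81956275  4.5287381 ] turn [ 1.53885072e-04 -2.57898756e-04  5.77789633e-05]
```

Request:
step_arm:
  moves:
    - [0,0,2,0,0,0,0]
    - [0,0,4,0,0,0,0]
    - [0,0,4.5,0,0,0,0]
    - [0,0,5,0,0,0,0]
    - [0,0,5,0,0,0,0]

```text
clock: 2.7
tcp_pos: [0.5833, -0.1175, 0.0943]
orientation: [3.104, 0.486, -0.0]
contact_force: [-0.2, -0.3, 0.5]
grip_width: 0.0
gripper_force: 0.0
```

Request:
step_arm:
  moves:
    - [0,0,0.5,0,0,0,0]
    - [0,0,1,0,0,0,0]
    - [0,0,1,0,0,0,0]

```text
clock: 3.0
tcp_pos: [0.5834, -0.1176, 0.0935]
orientation: [3.104, 0.486, 0.0]
contact_force: [-1.1, -0.2, 0.8]
grip_width: -0.0001
gripper_force: 0.7
```

Request:
step_arm:
  moves:
    - [0,0,0.5,0,0,0,0]
    - [0,0,1,0,0,0,0]
    - [0,0,1,0,0,0,0]

```text
clock: 3.3
tcp_pos: [0.5837, -0.1183, 0.093]
orientation: [3.103, 0.485, 0.001]
contact_force: [-1.5, -1.2, 5.6]
grip_width: 0.0
gripper_force: 2.7
```

Request:
step_arm:
  moves:
    - [0,-2,-0.4,0,0,0,0]
    - [0,-4,-0.8,0,0,0,0]
    - [0,-6,-1.0,0,0,0,0]
    - [0,-6,-1.0,0,0,0,0]

```text
clock: 3.7
tcp_pos: [0.5819, -0.1127, 0.0944]
orientation: [3.102, 0.485, 0.002]
contact_force: [-2.5, -2.5, 8.7]
grip_width: 0.0003
gripper_force: 4.2
```

```bash
python3 go.py
```

```text
guide pos 0.2 -109.7 94.4 t 3.7 F [-2.52 -2.53  8.66] w 0.0002838800915327721
```

Request:
step_arm:
  moves:
    - [0,-2,-0.6,0,0,0,0]
    - [0,-4,-0.7,0,0,0,0]
    - [0,-6,-0.8,0,0,0,0]
    - [0,-8,-0.8,0,0,0,0]
    - [0,-8,-0.8,0,0,0,0]

```text
clock: 4.2
tcp_pos: [0.5792, -0.1044, 0.095]
orientation: [3.103, 0.486, 0.001]
contact_force: [-2.1, -0.7, 8.8]
grip_width: -0.0002
gripper_force: 4.4
```

```bash
cat > look.py <<'E'
import sys,pickle
from h import *; from meas import cen
from bench import r
# pointer-to-marker distance along guide y, from a camera
yaw=.3106; c=np.array([.5482,-.0083]); gx=np.array([np.cos(yaw),np.sin(yaw)]); gy=np.array([-gx[1],gx[0]])
for n in("wrist","top"):
    f=r.grab_frame(n); h=cv2.cvtColor(f["image"],cv2.COLOR_RGB2HSV); H,S,V=[h[:,:,i].astype(int) for i in range(3)]
    W=lambda x,y,z:proj(f,[*(c+gx*x/1e3+gy*y/1e3),z/1e3])[0]
    roi=np.zeros(H.shape,np.uint8)
    cv2.fillConvexPoly(roi,np.int32([W(x,y,36) for x,y in((22,-40),(85,-40),(85,80),(22,80))]),1)
    g=lambda m,z:(lambda P:np.c_[P@gx,P@gy]*1e3)(onz(f,np.argwhere(m)[:,::-1],z/1e3)[:,:2]-c)
    for k,m,z in(("marker",(H>45)&(H<80)&(S>100),34),("pointer",((H<4)|(H>172))&(S>140),40),("slide",(H>5)&(H<16)&(S>180)&(V>140),54)):
        if k=="slide": cv2.fillConvexPoly(roi,np.int32([W(x,y,54) for x,y in((-45,-60),(40,-60),(40,75),(-45,75))]),1)
        m=m&(roi>0)
        if m.sum()<4: print(n,k,"none"); continue
        q=g(cen(m)[2],z); 
        if k=="marker": q=q[(q[:,0]<60)&(q[:,0]>38)] if n=="wrist" else q
        print(n,k,len(q),"mean",q.mean(0).round(1),"y 3/97%",np.percentile(q[:,1],[3,97]).round(1))
    if len(sys.argv)>1: cv2.imwrite(f"pics/{n}{sys.argv[1]}.png",f["image"][:,:,::-1])
E
python3 go.py; python3 look.py a
```

```text
guide pos 0.1 -101.0 95.0 t 4.2 F [-2.06 -0.72  8.8 ] w -0.0002491656060924321
wrist marker 621 mean [49.1 27.5] y 3/97% [22.9 32.1]
wrist pointer 288 mean [42.4  8.5] y 3/97% [ 6.8 10.3]
wrist slide 3202 mean [  8.1 -27.7] y 3/97% [-37.1  -5.6]
top marker 34 mean [53.4 30.6] y 3/97% [28.8 33.3]
top pointer none
top slide 548 mean [-5.5 -5.4] y 3/97% [-20.8  10.1]
```

Request:
step_arm:
  moves:
    - [0,-2,-0.2,0,0,0,0]
    - [0,-4,-0.2,0,0,0,0]
    - [0,-6,-0.1,0,0,0,0]
    - [0,-8,0.1,0,0,0,0]
    - [0,-10,0.4,0,0,0,0]
    - [0,-12,0.8,0,0,0,0]
    - [0,-12,0.8,0,0,0,0]

```text
clock: 5.0
tcp_pos: [0.5752, -0.0921, 0.0932]
orientation: [-3.103, -0.487, 0.0]
contact_force: [-1.5, 1.7, 4.1]
grip_width: -0.0
gripper_force: 2.0
```

```bash
python3 go.py; python3 look.py
```

```text
guide pos 0.1 -88.0 93.2 t 5.0 F [-1.47  1.74  4.1 ] w -4.355901373672553e-05
wrist marker 638 mean [49.1 27.6] y 3/97% [23.1 32.2]
wrist pointer 306 mean [42.7 15.2] y 3/97% [13.3 16.9]
wrist slide 3089 mean [  8.7 -20.4] y 3/97% [-29.5   1.6]
top marker 35 mean [53.  30.5] y 3/97% [28.1 33.3]
top pointer none
top slide 548 mean [-5.3  1.3] y 3/97% [-14.3  16.7]
```

Request:
step_arm:
  moves:
    - [0,0,-10,0,0,0,0]
    - [0,13,-15,0,0,0,0]
    - [0,26,-12,0,0,0,0]
    - [0,26,-5,0,0,0,0]
    - [0,26,-1,0,0,0,0]
    - [0,26,-0.5,0,0,0,0]
    - [0,26,0,0,0,0,0]
    - [0,26,0,0,0,0,0]

```text
clock: 5.9
tcp_pos: [0.5831, -0.1193, 0.094]
orientation: [3.102, 0.484, -0.001]
contact_force: [-3.6, -5.0, 12.1]
grip_width: 0.0001
gripper_force: 5.9
```

Request:
step_arm:
  moves:
    - [0,0,-0.6,0,0,0,0]
    - [0,0,-0.6,0,0,0,0]

```text
clock: 6.1
tcp_pos: [0.5829, -0.1189, 0.0942]
orientation: [3.103, 0.485, -0.001]
contact_force: [-2.4, -3.0, 9.2]
grip_width: -0.0001
gripper_force: 4.4
```

```bash
python3 go.py; python3 look.py
```

```text
guide pos -0.7 -115.9 94.2 t 6.1 F [-2.43 -3.03  9.16] w -0.00012718519656992997
wrist marker 627 mean [49.  27.4] y 3/97% [22.7 32.1]
wrist pointer 325 mean [42.9 15.1] y 3/97% [13.  17.1]
wrist slide 3771 mean [  6.9 -23.5] y 3/97% [-34.   -2.3]
top marker 35 mean [53.7 30.5] y 3/97% [28.1 33.3]
top pointer none
top slide 548 mean [-5.4  1.4] y 3/97% [-14.1  16.7]
```

Request:
step_arm:
  moves:
    - [0,-2,-0.5,0,0,0,0]
    - [0,-4,-0.7,0,0,0,0]
    - [0,-6,-0.9,0,0,0,0]
    - [0,-8,-1.0,0,0,0,0]
    - [0,-10,-1.1,0,0,0,0]
    - [0,-12,-1.1,0,0,0,0]
    - [0,-14,-1.1,0,0,0,0]
    - [0,-14,-1.1,0,0,0,0]

```text
clock: 7.0
tcp_pos: [0.5783, -0.1045, 0.095]
orientation: [3.103, 0.486, -0.002]
contact_force: [-3.1, -1.5, 6.5]
grip_width: 0.0002
gripper_force: 3.8
```

```bash
python3 go.py; python3 look.py
```

```text
guide pos -0.8 -100.8 95.0 t 7.0 F [-3.06 -1.46  6.5 ] w 0.00023322446631948417
wrist marker 342 mean [50.6 28.4] y 3/97% [22.8 32.2]
wrist pointer 279 mean [42.4 22.7] y 3/97% [21.  24.4]
wrist slide 3578 mean [  7.1 -14.9] y 3/97% [-25.    6.3]
top marker 30 mean [54.6 30.8] y 3/97% [28.7 33.4]
top pointer none
top slide 544 mean [-5.5  8.9] y 3/97% [-6.3 24.3]
```

Request:
step_arm:
  moves:
    - [0,-2,0,0,0,0,0]
    - [0,-4,0,0,0,0,0]
    - [0,-6,0.1,0,0,0,0]
    - [0,-8,0.3,0,0,0,0]
    - [0,-9,0.4,0,0,0,0]
    - [0,-9,0.4,0,0,0,0]

```text
clock: 7.7
tcp_pos: [0.5754, -0.0955, 0.0945]
orientation: [-3.104, -0.487, 0.003]
contact_force: [-2.5, 0.0, 7.5]
grip_width: 0.0002
gripper_force: 3.7
```

```bash
python3 go.py; python3 look.py
```

```text
guide pos -0.7 -91.3 94.5 t 7.7 F [-2.55  0.01  7.5 ] w 0.0001799310267815151
wrist marker 443 mean [50.  26.2] y 3/97% [23.  31.2]
wrist pointer 285 mean [42.5 27.6] y 3/97% [25.9 29.4]
wrist slide 3441 mean [ 7.4 -9.7] y 3/97% [-19.5  11.8]
top marker 14 mean [63.1 30.8] y 3/97% [28.4 33.7]
top pointer none
top slide 540 mean [-5.6 13.5] y 3/97% [-1.7 28.8]
```

Both views now put the pointer at the marker centre, to about 0.5 mm. I'll lift clear and check from overhead.

Request:
step_arm:
  moves:
    - [0,0,-10,0,0,0,0]
    - [0,0,-40,0,0,0,0]
    - [0,0,-80,0,0,0,0]
    - [0,-40,-100,0,0,0,0]
    - [0,-80,-120,0,0,0,0]
    - [0,-122,-120,0,0,0,0]
    - [0,-122,-120,0,0,0,0]
    - [0,-122,-120,0,0,0,0]

```text
clock: 8.6
tcp_pos: [0.5385, 0.0218, 0.2147]
orientation: [-3.103, -0.491, 0.0]
contact_force: [0.3, -1.6, 0.5]
grip_width: -0.0004
gripper_force: 0.0
```

```bash
python3 go.py; python3 look.py b
```

```text
guide pos -0.1 31.6 214.7 t 8.6 F [ 0.29 -1.64  0.47] w -0.00035423117336148493
wrist marker 116 mean [50.2 27.9] y 3/97% [24.7 31.8]
wrist pointer 47 mean [40.7 28.1] y 3/97% [27.3 29.1]
wrist slide 2837 mean [-2.7 10.4] y 3/97% [-4.6 26.5]
top marker none
top pointer none
top slide none
```

View pics/wristb.png

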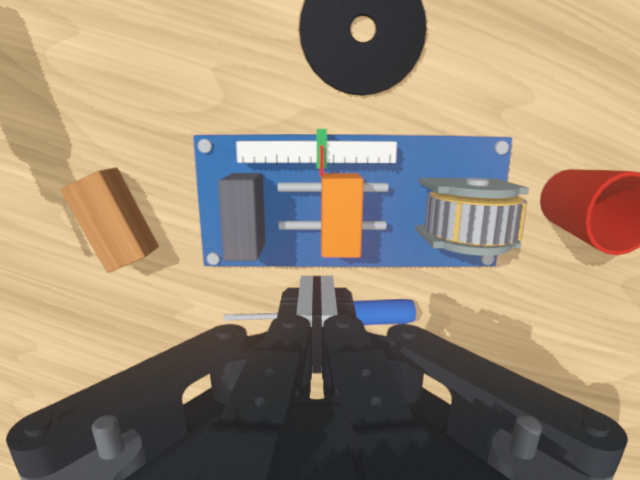

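From almost directly above, the pointer (column 322) lies on the centre line of the green marker (columns 317–327), within about 0.3 mm. The hand is about 120 mm above the wheel top, and the disc, cup, offcut and screwdriver are undisturbed.

```bash
python3 -c "
from bench import r
print(r.hand_in())"
```

```text
the job is handed in; nothing more can be done
None
```

I rolled the wheel in two strokes until the red pointer stood within about 0.3 mm of the green marker's centre, then handed the job in at about 8.7 s with the hand clear; the press on the wheel briefly read about 12 N as the second stroke began, over the suggested 3–8 N, but the slide did not move back.

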